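Show the flask's bottom to the phone

TASK

The phone on its stand has to photograph the bottom of the steel flask. Lay the upright flask on its side along the white bottle rest (gently, about centred, either way round) and let go of it there; then take it across its middle, lift it out and hold it up in the air, level and still, with its bottom squarely facing the phone's lens, centred on the lens and about 10 cm in front of it. Finish while holding it there; do not let the flask fall over on the worktop and leave everything else where it stands.

Things in the scene. Friction and masses are not known exactly. Their poses are not given: they have to be found in the camera images.
- flask: Insulated flask, plain steel, 180 mm tall: straight body 53 mm in diameter up to 150 mm, a short shoulder, then a dark grey cap 40 mm in diameter from 158 to 180 mm. About 0.32 kg, centre of mass about 82 mm above the bottom. Origin: centre of its bottom face; its z axis runs from the bottom to the cap. It starts upright on the worktop; the only steel flask with a cap.
- flask_bottom (a point): Centre of the flask's bottom face (same axes as the flask).
- flask_mid (a point): Point on the flask's axis 75 mm from the bottom.
- flask_cap (a point): Centre of the cap's end face, 180 mm from the bottom.
- rest: White plastic bottle rest, fixed: foot plate 100 x 85 x 10 mm with two upward V supports (90 degree V, 8 mm thick, about 80 mm wide and 90 mm high, lowest point of the V 57 mm high) 30 mm either side of its centre along its x axis, so 52 mm of free room between them. Origin: centre of the underside; x axis: the level direction in which a bottle lies; z up.
- rest_seat (a point): Point 92.5 mm above the worktop over the centre of the rest, where the axis of a 53 mm bottle runs when it lies in the V's (level, along the rest's x axis). Laid well, flask_mid is within 25 mm of it.
- stand: Fixed phone stand: round dark foot 110 mm in diameter, 12 mm thick, with a 12 mm post rising 22 mm behind its centre, 262 mm tall. Origin: underside of the foot. The phone looks along the stand's -x axis.
- lens (a point): Front of the phone's lens: a round glass on a black square, on the centre line of the phone's back, 25 mm below its upper edge (upright white phone 74 x 150 x 9 mm, clamped to the stand's post). The lens looks level along this point's -x axis; z is up. Its height above the worktop varies from 170 to 230 mm.
- mug: White mug, 80 mm wide, 90 mm high, with a handle. Origin under its centre. Leave alone.
- tin: Plain steel tin, 70 mm in diameter, 100 mm high. Leave alone.
- bowl: White bowl, 110 mm wide, 45 mm high. Leave alone.
- mill: Turned dark wooden pepper mill, 50 mm wide, 120 mm high. Leave alone.
- spoon: Steel spoon, 160 mm long, lying on the worktop. Leave alone.
- shaker: Steel salt shaker, 40 mm wide, 72 mm high. Leave alone.
There are look-alikes about, which are no part of the job. Leave any orange or pink look-alike of the flask alone.

How it is judged:
On the way:
1. the flask lies in the bottle rest, let go and at rest (angle between flask's own z axis and vertical between 1.45 and 1.69 rad and angle between the z axis of flask and the x axis of rest, either way round below 0.12 rad and distance between flask_mid and rest_seat below 0.035 m and contact force between flask and rest above 0.5 N and contact force between the fingers and flask below 0.1 N and linear speed of flask below 0.03 m/s), for 0.2 s.
At the end, for the whole second after the job is handed in: The gripper holds the flask still in the air, touching nothing else: its bottom's centre 70 to 130 mm in front of the lens and within 25 mm of the lens's line sideways and in height, its axis within 10 degrees of the lens's line, bottom towards the lens (x of flask_bottom in the frame of lens between -0.13 and -0.07 m and y of flask_bottom in the frame of lens between -0.025 and 0.025 m and z of flask_bottom in the frame of lens between -0.025 and 0.025 m and angle between the z axis of flask and the x axis of lens, either way round below 0.17 rad and x of flask_cap in the frame of lens below -0.2 m and height (world z) of flask_mid above 0.13 m and contact force between the fingers and flask above 2 N and contact force between flask and rest below 0.1 N and contact force between flask and stand below 0.1 N and contact force between flask and mug below 0.1 N and contact force between flask and tin below 0.1 N and contact force between flask and bowl below 0.1 N and contact force between flask and mill below 0.1 N and contact force between flask and spoon below 0.1 N and contact force between flask and shaker below 0.1 N and linear speed of flask below 0.02 m/s and angular speed of flask below 0.1 rad/s); the arm keeps its last pose, push and grip.
It fails at once if the flask falls over on the worktop (height (world z) of flask_mid below 0.06 m and angle between flask's own z axis and vertical above 1.2 rad).
It fails at once if the flask is dropped (faster than 0.6 m/s while not gripped) or jammed into the rest (more than 150 N) ((linear speed of flask above 0.6 m/s and contact force between the fingers and flask below 2 N) or contact force between flask and rest above 150 N).
It fails at once if something else is pushed about (moved more than 30 mm) (distance of any of mug, tin, bowl, mill, spoon, shaker from where it was at the start of the episode above 0.03 m).
It also fails if it takes over 54 s, if anything falls off the work surface, if the arm or the gripper's body presses on something with over 40 N, if the wrist force passes 120 N, or if a joint passes its speed limit or range.

ROBOT

A 6-joint arm with a two-finger parallel gripper is mounted at the origin on the work surface. World frame = base frame: x ahead of the robot, y to its left, z up, the work surface at z = 0. Lengths are in m, angles in rad, forces in N, time in s.
With the tool pointing down it reaches from about 0.3 to 0.875 m from the base axis. Payload 6.4 kg.
Tool frame: the origin (TCP) lies midway between the tips of the shut fingers; the grasp point (between the pads) lies 19 mm behind it; z points along the fingers, y is the line along which they close (so a half turn about z gives the same grasp; the last joint's range is limited). The gripper opens to 85 mm and grips with 20 to 120 N. Pads are 22 mm wide; open, the fingers measure 114 mm over their backs; the gripper's body (76 mm by 85 mm) begins 54 mm behind the grasp point. The pads swing forward as they close: fully open they stand 13 mm farther back than shut.
Start: joints at [1.033, 0.181, 1.607, -0, 1.354, -0.206], TCP at [0.187, 0.544, 0.231] pointing down, gripper open.
Joint ranges: [-2.99, 2.99], [-0.89, 2.07], [0.3, 2.58], [-1.14, 4.28], [0, 2.63], [-3.12, 3.12]. Speed limits (rad/s): [2.57, 2.57, 3.01, 3.14, 3.14, 3.14].

INTERFACE

Orientations are given as a unit quaternion [w, x, y, z].
In Python, from bench import ctrl, vision, workorder gives the robot as it stands. The module is installed in compiled form; this text tells all that it offers.
- The arm moves only by the tool servo_tool, never from a script. Its argument "steps" is a list of rows, each an object of numbers: "dx", "dy", "dz": the shift along the world's x, y, z as a fraction of full scale; "wx", "wy", "wz": the turn, a rotation vector about the world's x, y, z as a fraction of full scale. A call has exactly 5 rows; each row is the pose to reach, as a shift and turn from the pose commanded when the call began, turning the shorter way round; what a row does not reach only later rows make up. Full scale, the value 1, is 100 mm for a shift and pi rad for a turn. A row lasts 1/12 s, in which the tool goes at most 41.7 mm and 7.16 degrees, less where a joint would pass 70% of its speed; a pose out of reach is approached as far as the arm can. A call with a number of a shift or a turn outside -1 to 1 is refused whole. A call with a gripper value outside its range is refused whole. "jaw" is the opening, from 0 (shut) to 1 (fully open), set as the call begins (left out, the last holds). The fingers move at their own pace and stop on an object; the grip force is fixed at half the most. Time passes only in rows, so rows that repeat a pose let the fingers close, or fill a call up. It gives the time, the measured TCP pose, the force, the opening and the grip force at its end, in the units of the state.
- ctrl.get_obs(): the state, without advancing time (a new reading comes with each control period).
- vision.camera(name): name is "scene" or "top" or "wrist"; returns a dict with "frame" (420x560x3 uint8, red, green, blue), "vfov" (degrees; the focal length in pixels is half the picture's height over the tangent of half this angle, whatever the lens; pixels are square), "cx", "cy" (the principal point, pixels), "camera_from_world" (4x4, takes a point from world to camera coordinates). Camera axes: x right, y up, looking along -z (the intrinsics and any distortion apply to the point x, -y, -z); pixel columns grow to the right and rows downward; lengths in m; the calibration is good to about 2 mm. A picture is of the moment at which its call begins. There is no depth.
- workorder.hand_in(): hands the job in; it is judged then, once.
The state is a dict: "time_s": time; "q": joint angles; "dq": joint speeds; "joint_efforts": joint torques, N m; "eef_pos": TCP position; "eef_rot": TCP orientation; "wrist_force": force on the tool from outside, world axes, zero at the start; "torque": the same for the moment, N m; "opening": opening from 0.0 (shut) to 1.0 (fully open); "grasp_force": force on a finger pad.
Only numpy, scipy, OpenCV 4.12 (cv2) and the standard library are available. Lean on these libraries where they do the work, as an engineer would, in place of code of your own. Each camera call takes 0.05 s, during which the arm holds its last target. There are 200 camera calls.

## Working session

There is one attempt and no reset: what is moved stays moved. The work goes in short steps, Python scripts to look and compute and a tool call to move; the robot and the scene stay as the last step left them, time stands still between calls to the robot, and variables do not carry over. Pictures are saved under pics/ and viewed, at most 10 in all, crops included, and the job is handed in when it is done.

Besides the shell and the picture viewer there is one more tool, called after "Call:" as name(argument=value, ...), one argument or row to a line, values as JSON. servo_tool: Moves the arm, as the interface text tells. Its arguments: {"type":"object","properties":{"steps":{"type":"array","items":{"type":"object","properties":{"dx":{"type":"number"},"dy":{"type":"number"},"dz":{"type":"number"},"wx":{"type":"number"},"wy":{"type":"number"},"wz":{"type":"number"}}}},"jaw":{"type":"number"}},"required":["steps"]}

```bash
mkdir -p pics
cat > h.py <<'E'
import numpy as np, cv2, pickle
from bench import ctrl, vision, workorder
def grab(n,fn=None):
    c=vision.camera(n)
    if fn: cv2.imwrite('pics/'+fn,c['frame'][:,:,::-1])
    pickle.dump(c,open(f'{n}.pkl','wb')); return c
def load(n): return pickle.load(open(f'{n}.pkl','rb'))
def f(c): return c['frame'].shape[0]/2/np.tan(np.radians(c['vfov'])/2)
def ray(c,u,v):
    T=np.linalg.inv(np.array(c['camera_from_world'])); k=f(c)
    d=T[:3,:3]@np.array([(u-c['cx'])/k,-(v-c['cy'])/k,-1]); return T[:3,3],d
def plane(c,u,v,z):
    o,d=ray(c,u,v); return o+d*(z-o[2])/d[2]
def proj(c,p):
    q=np.array(c['camera_from_world'])@np.r_[p,1]; k=f(c)
    return np.array([c['cx']-k*q[0]/q[2], c['cy']+k*q[1]/q[2]])
def tri(c1,p1,c2,p2):
    o1,d1=ray(c1,*p1);o2,d2=ray(c2,*p2)
    s=np.linalg.lstsq(np.c_[d1,-d2],o2-o1,rcond=None)[0]
    a=o1+s[0]*d1;b=o2+s[1]*d2
    return (a+b)/2,np.linalg.norm(a-b)
E
python3 - <<'E'
from h import *
ims=[]
for n in('scene','top'):
    c=grab(n,n+'0.png'); print({k:v for k,v in c.items() if k!='frame'})
print(ctrl.get_obs())
E
```

```text
{'vfov': 46.79484649074846, 'cx': 268.75245681341573, 'cy': 212.88191814942016, 'camera_from_world': array([[-7.18590431e-01,  6.95432624e-01,  1.12194061e-03,
         4.02818581e-01],
       [-5.90305979e-01, -6.10814386e-01,  5.27678535e-01,
         2.71366172e-01],
       [ 3.67650166e-01,  3.78522458e-01,  8.49443409e-01,
        -1.47373090e+00],
       [ 0.00000000e+00,  0.00000000e+00,  0.00000000e+00,
         1.00000000e+00]])}
{'vfov': 47.03342249199871, 'cx': 273.4571658083627, 'cy': 210.3242226879187, 'camera_from_world': array([[-0.01399943, -0.99985834, -0.00934437,  0.01285048],
       [ 0.99237387, -0.01503802,  0.12234364, -0.57128472],
       [-0.12246683, -0.00756037,  0.99244381, -1.3472092 ],
       [ 0.        ,  0.        ,  0.        ,  1.        ]])}
{'time_s': 0.1, 'q': array([ 1.03271319e+00,  1.81454331e-01,  1.60790086e+00, -2.92742040e-05,
        1.35378483e+00, -2.06302110e-01]), 'dq': array([ 0.00046916, -0.00089336, -0.00275382, -0.003273  ,  0.00041541,
       -0.00131843]), 'joint_efforts': array([ 6.82071259e-04, -4.45872831e+01, -3.52238882e+01, -2.54768711e-04,
        4.06368330e-03,  2.58055917e-05]), 'eef_pos': array([0.18703076, 0.5432151 , 0.23048467]), 'eef_rot': array([-2.68043547e-04,  1.65127517e-01,  9.86271922e-01, -7.25907215e-04]), 'wrist_force': array([ 0.53344515, -0.39030127,  0.5453606 ]), 'torque': array([-0.00163909,  0.01689422,  0.00133702]), 'grasp_force': 0.0, 'opening': 0.997525276592199}
```

View pics/scene0.png

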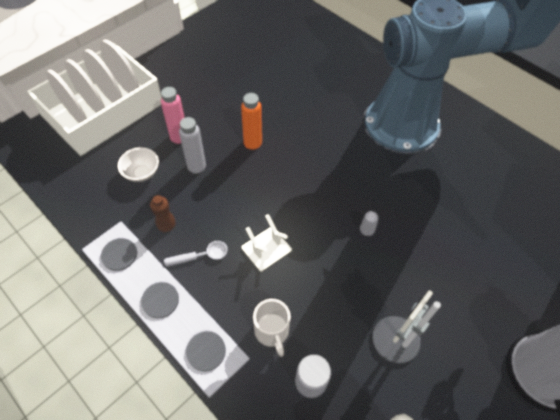

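View pics/top0.png

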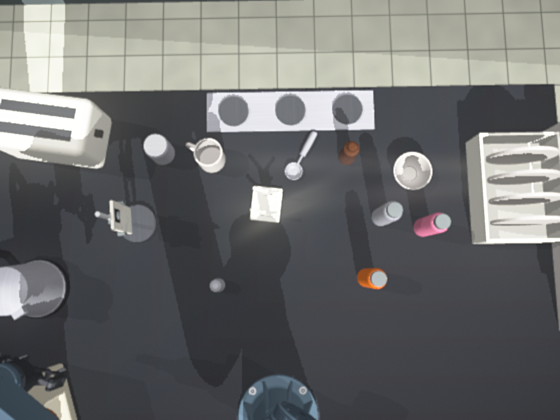

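Seen: the steel flask is at scene (192,145) and top (388,213). The things it could be confused with are pink (173,115), orange (252,122), the tin (313,376), the shaker (370,223) and the mill (162,212). I choose the plain steel one with a grey cap at scene (192,145), and will check it in a close crop.

Run:
```python
from h import *
s=load('scene')['frame'];t=load('top')['frame']
def cr(im,x,y,w,h,k): return cv2.resize(im[y:y+h,x:x+w],None,fx=k,fy=k,interpolation=cv2.INTER_CUBIC)
A=cr(s,145,80,100,100,4)[:300]; B=cr(t,230,170,80,60,5); C=cr(t,90,185,80,60,5); D=cr(s,340,270,120,90,400/120)
A=cr(s,145,100,100,75,4)
o=np.vstack([np.hstack([A,B]),np.hstack([C,D])]); cv2.imwrite('pics/z1.png',o[:,:,::-1]); print(o.shape)
```

```text
(600, 800, 3)
```

View pics/z1.png

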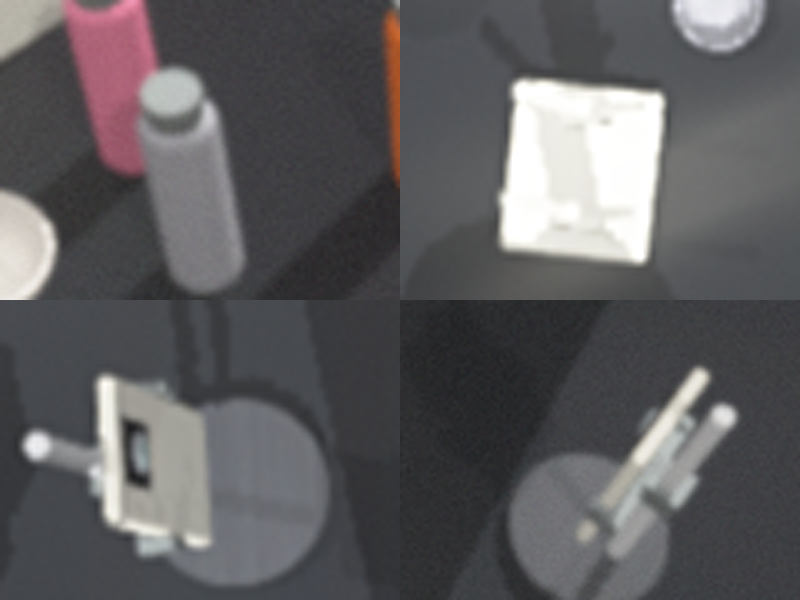

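The crop confirms the plain steel flask with a grey cap (cap centre at scene ≈(188,123)). In the top view the rest's V plates run across the picture, so its x axis is near world x. The lens is at top ≈(118,215), facing -y.

Run:
```python
from h import *
np.set_printoptions(precision=4,suppress=True)
s=load('scene');t=load('top')
for n,c in(('s',s),('t',t)): print(n,'cam',np.linalg.inv(c['camera_from_world'])[:3,3], proj(c,[0,0,0]))
# cap by scene ellipse, and top cap
print('cap scene',plane(s,188,123,.18))
hs=cv2.cvtColor(t['frame'],cv2.COLOR_RGB2HSV)[195:232,365:408]; 
g=cv2.resize(t['frame'][190:240,360:460],None,fx=8,fy=8,interpolation=cv2.INTER_CUBIC)
w=grab('wrist'); b=cv2.resize(w['frame'],(533,400))
print('wristcam',np.linalg.inv(w['camera_from_world'])[:3,3],proj(w,[.57,.37,.2]),w['vfov'])
cv2.imwrite('pics/z2.png',np.vstack([g[:200+0:1][:200,:800] if 0 else cv2.resize(g[:, :400],(200,200)).repeat(1,0) if 0 else g[:400,:800][100:300], np.hstack([b,np.zeros((400,267,3),np.uint8)])])[:,:,::-1])
# rest: white mask at top
def corners(c,x,y,wd,h,th):
    f_=c['frame'][y:y+h,x:x+wd].min(axis=2); m=(f_>th).astype(np.uint8)
    cs=max(cv2.findContours(m,0,2)[0],key=cv2.contourArea)+np.array([x,y]); return cs
cs=corners(t,240,180,55,50,120); r=cv2.minAreaRect(cs); bx=cv2.boxPoints(r); print('rest px',r)
P=np.array([plane(t,*p,.01) for p in bx]);print(P,P.mean(0)); print(np.diff(np.vstack([P,P[:1]]),axis=0))
P=np.array([plane(s,*p,.01) for p in cv2.boxPoints(cv2.minAreaRect(corners(s,230,205,75,75,120)))])
# stand
print('post tri',tri(t,(97.6,214.4),s,(437.2,304.5)))
print('post top plane',plane(t,97.6,214.4,.258),plane(s,437.2,304.5,.258))
print('foot t',plane(t,137.6,223.4,.012),'foot s',plane(s,396,340.5,.012))
for nm,p in dict(topL=(110.8,200.8),topR=(113,229.5),lens=(118.2,215.2),botL=(131.5,207.5),botR=(131.5,234)).items():
  print(nm,[plane(t,*p,z) for z in (.05,.10,.2,.25)])
```

```text
s cam [0.9915 0.4435 1.1082] [401.412  123.5134]
t cam [ 0.4021 -0.0059  1.407 ] [278.0603 414.9633]
cap scene [ 0.5503 -0.3063  0.18  ]
wristcam [0.1203 0.566  0.3726] [243.1853 632.8347] 70.23943649170347
rest px ((265.5304870605469, 203.72560119628906), (31.693851470947266, 35.11723327636719), 6.34019136428833)
[[ 0.5489  0.0797  0.01  ]
 [ 0.6518  0.0675  0.01  ]
 [ 0.64   -0.0248  0.01  ]
 [ 0.5373 -0.0119  0.01  ]] [0.5945 0.0276 0.01  ]
[[ 0.1029 -0.0122  0.    ]
 [-0.0119 -0.0923  0.    ]
 [-0.1026  0.013   0.    ]
 [ 0.0116  0.0915  0.    ]]
post tri (array([0.5401, 0.4242, 0.2617]), np.float64(0.0005672631894263976))
post top plane [0.5404 0.4259 0.258 ] [0.5383 0.4239 0.258 ]
foot t [0.5419 0.4007 0.012 ] foot s [0.5467 0.404  0.012 ]
topL [array([0.6039, 0.4675, 0.05  ]), array([0.5965, 0.45  , 0.1   ]), array([0.5816, 0.4151, 0.2   ]), array([0.5742, 0.3977, 0.25  ])]
topR [array([0.5218, 0.459 , 0.05  ]), array([0.5174, 0.4419, 0.1   ]), array([0.5086, 0.4076, 0.2   ]), array([0.5042, 0.3905, 0.25  ])]
lens [array([0.5623, 0.4453, 0.05  ]), array([0.5564, 0.4287, 0.1   ]), array([0.5446, 0.3954, 0.2   ]), array([0.5387, 0.3788, 0.25  ])]
botL [array([0.5838, 0.4079, 0.05  ]), array([0.5771, 0.3927, 0.1   ]), array([0.5637, 0.3622, 0.2   ]), array([0.557 , 0.3469, 0.25  ])]
botR [array([0.5083, 0.4062, 0.05  ]), array([0.5044, 0.3911, 0.1   ]), array([0.4966, 0.3607, 0.2   ]), array([0.4926, 0.3455, 0.25  ])]
```

View pics/z2.png

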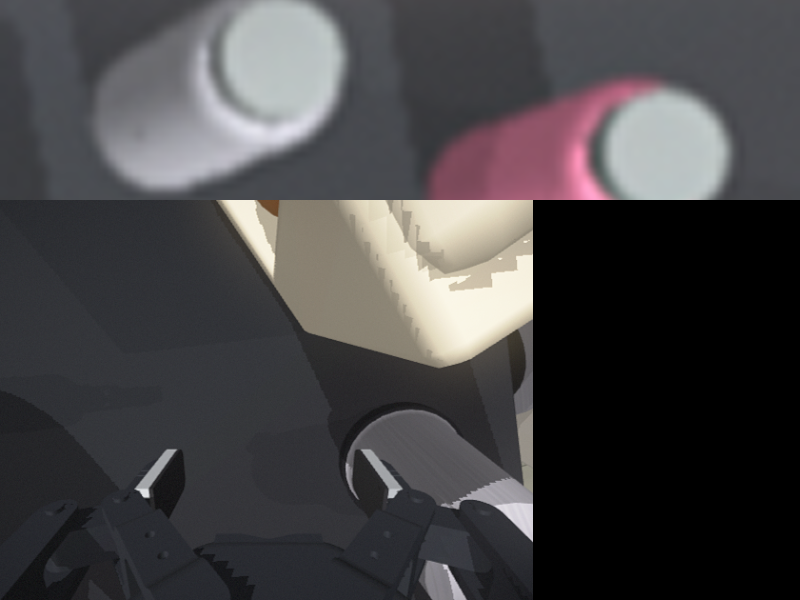

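Run:
```python
from h import *
np.set_printoptions(precision=4,suppress=True)
s=load('scene');t=load('top')
print('cap tri',tri(t,(395,210.25),s,(188,123)),'t',plane(t,395,210.25,.18),'base t',plane(t,380.6,217.5,0),'base s',plane(s,196.3,168,0), 'pink cap',plane(t,360+668/8,190+(150+100)/8,.18))
a,b=plane(t,250.4,219.6,.01),plane(t,279,222.6,.01); print('foot edge',a,b,np.linalg.norm(a-b),np.degrees(np.arctan2(*(a-b)[[0,1]])))
y=np.array([np.cos(-.12),np.sin(-.12),0]);print('rest c',(a+b)/2+.05*y)
c=(a+b)/2+.05*y; n=np.array([-y[1],y[0],0])
im=s['frame'].copy(); im2=t['frame'].copy()
for i in(-1,1):
  for j in(-1,1):
    p=c+i*.05*y+j*.0425*n; p[2]=.01; print(i,j,proj(s,p),proj(t,p))
    for k,(I,C) in enumerate(((im,s),(im2,t))):
      for q in (p, np.r_[(c+i*.03*y+j*.04*n)[:2],.09]):
        u=proj(C,q); I[int(round(u[1])),int(round(u[0]))]=(255,0,0)
A=cv2.resize(im[210:285,225:325],None,fx=4,fy=4,interpolation=0);B=cv2.resize(im2[170:230,230:310],None,fx=5,fy=5,interpolation=0)
def tile(u):return ((u-[340,270])*3.333+[400,300]).round()
for yf in(.39,.40,.405):
  e=np.array([.9957,.09,0]) # phone width dir guess
  ctr=plane(t,118.2,215.2,.2); 
  # find z with y=yf
  z=.2+(.3954-yf)/.333; L=plane(t,118.2,215.2,z); print(yf,'lens',L)
  for dz in(.025,-.125):
    for dx in(.037,-.037): 
      p=L+np.r_[dx,0.0,dz]; print('  ',dz,dx,tile(proj(s,p)),proj(t,p))
w=load('wrist')['frame']
cv2.imwrite('pics/z3.png',np.hstack([A,B])[:,:,::-1])
```

```text
cap tri (array([ 0.5493, -0.3078,  0.1781]), np.float64(0.0001656093551814184)) t [ 0.549  -0.3072  0.18  ] base t [ 0.5498 -0.3084  0.    ] base s [ 0.5556 -0.3022  0.    ] pink cap [ 0.5189 -0.4292  0.18  ]
foot edge [0.5483 0.0722 0.01  ] [ 0.5383 -0.0109  0.01  ] 0.08371691074554645 6.869498365848837
rest c [0.593  0.0247 0.01  ]
-1 -1 [271.822  225.8701] [279.2193 222.6245]
-1 1 [292.0833 248.8436] [250.1813 219.5755]
1 -1 [240.7128 246.2857] [282.7779 188.8613]
1 1 [260.5901 270.4742] [253.9824 185.8831]
0.39 lens [0.5427 0.39   0.2162]
   0.025 0.037 [622. 433.] [115.2288 199.0406]
   0.025 -0.037 [700. 348.] [114.4323 229.1733]
   -0.125 0.037 [565. 517.] [133.4393 206.9586]
   -0.125 -0.037 [636. 440.] [132.8574 233.7513]
0.4 lens [0.5462 0.4    0.1862]
   0.025 0.037 [619. 468.] [115.3031 199.4447]
   0.025 -0.037 [696. 384.] [114.5272 228.8212]
   -0.125 0.037 [564. 546.] [133.0998 207.1422]
   -0.125 -0.037 [633. 470.] [132.5287 233.3353]
0.405 lens [0.548  0.405  0.1712]
   0.025 0.037 [618. 485.] [115.3388 199.6393]
   0.025 -0.037 [694. 401.] [114.5729 228.6517]
   -0.125 0.037 [563. 560.] [132.9357 207.2309]
   -0.125 -0.037 [632. 484.] [132.3699 233.1343]
```

View pics/z3.png

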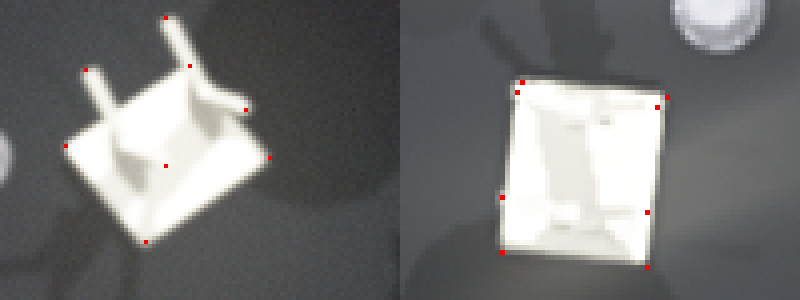

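Call:
servo_tool(
  steps=[
    {"dz":0.3},
    {"dz":0.6,"dx":0.2,"dy":-0.2,"wz":-0.04},
    {"dz":0.6,"dx":0.4,"dy":-0.5,"wz":-0.08},
    {"dz":0.6,"dx":0.5,"dy":-0.8,"wz":-0.12},
    {"dz":0.6,"dx":0.6,"dy":-1,"wz":-0.16},
  ],
  jaw=1,
)

```text
$.steps[0]: bad value
```

Rest centre (0.593, 0.025), axis at -6.9°; the predicted corners match both views. Flask at (0.550, -0.307), from cap triangulation with z=0.178. Lens ≈(0.545, 0.397, 0.195). I start moving.

Call:
servo_tool(
  steps=[
    {"dx":0,"dy":0,"dz":0.4,"wx":0,"wy":0,"wz":-0.039},
    {"dx":0,"dy":-0.2,"dz":0.7,"wx":0,"wy":0,"wz":-0.078},
    {"dx":0.2,"dy":-0.4,"dz":0.9,"wx":0,"wy":0,"wz":-0.117},
    {"dx":0.4,"dy":-0.7,"dz":1,"wx":0,"wy":0,"wz":-0.156},
    {"dx":0.6,"dy":-1,"dz":1,"wx":0,"wy":0,"wz":-0.195},
  ],
  jaw=1,
)

```text
time_s: 0.57
eef_pos: [0.2482, 0.4438, 0.3344]
eef_rot: [0.001, 0.457, 0.89, 0.003]
wrist_force: [1.0, 0.4, 0.7]
opening: 1.0
grasp_force: 0.0
```

Call:
servo_tool(
  steps=[
    {"dx":0.1,"dy":-0.2,"dz":0.1,"wx":0,"wy":0,"wz":-0.039},
    {"dx":0.2,"dy":-0.4,"dz":0.2,"wx":0,"wy":0,"wz":-0.078},
    {"dx":0.3,"dy":-0.6,"dz":0.3,"wx":0,"wy":0,"wz":-0.117},
    {"dx":0.4,"dy":-0.8,"dz":0.3,"wx":0,"wy":0,"wz":-0.156},
    {"dx":0.5,"dy":-1,"dz":0.3,"wx":0,"wy":0,"wz":-0.195},
  ],
)

```text
time_s: 0.98
eef_pos: [0.2978, 0.3427, 0.3619]
eef_rot: [0.0, 0.704, 0.71, 0.001]
wrist_force: [0.5, 0.7, -0.5]
opening: 0.998
grasp_force: 0.0
```

Call:
servo_tool(
  steps=[
    {"dx":0.1,"dy":-0.2,"dz":0,"wx":-0.039,"wy":0,"wz":0},
    {"dx":0.2,"dy":-0.4,"dz":0,"wx":-0.078,"wy":0,"wz":0},
    {"dx":0.3,"dy":-0.6,"dz":0,"wx":-0.117,"wy":0,"wz":0},
    {"dx":0.4,"dy":-0.8,"dz":0,"wx":-0.156,"wy":0,"wz":0},
    {"dx":0.5,"dy":-1,"dz":0,"wx":-0.195,"wy":0,"wz":0},
  ],
)

```text
time_s: 1.4
eef_pos: [0.348, 0.2431, 0.3622]
eef_rot: [0.214, 0.669, 0.678, -0.216]
wrist_force: [0.5, 0.6, -0.3]
opening: 1.001
grasp_force: 0.0
```

Run:
```python
from h import *
o=ctrl.get_obs(); print(o['time_s'],o['q'],o['eef_pos'],o['eef_rot'])
```

```text
1.4 [ 0.67293674  0.07518283  1.57924817 -0.49368601  1.86556461  0.60558539] [0.34803862 0.24313008 0.36215084] [ 0.21383682  0.66918973  0.67814736 -0.21581262]
```

```bash
cat > kin.py <<'E'
import numpy as np
from scipy.spatial.transform import Rotation as R
from scipy.optimize import least_squares
def rot(q): return R.from_quat(np.r_[q[1:],q[0]])
D=[([1.03271319,.181454331,1.60790086,0,1.35378483,-.20630211],[.18703076,.5432151,.23048467],[-2.68e-4,.165127517,.986271922,-7.26e-4]),
([0.67293674,0.07518283,1.57924817,-0.49368601,1.86556461,0.60558539],[0.34803862,0.24313008,0.36215084],[0.21383682,0.66918973,0.67814736,-0.21581262])]
# Rtool = Rz(q1) Ry(q2+q3) Rz(s4 q4) Ry(q5) Rz(s6 q6) * C
def fk(q,p):
    h,a,L2,L3,L,e=p
    R1=R.from_euler('z',q[0]); Ra=R1*R.from_euler('y',q[1]); Rb=R1*R.from_euler('y',q[1]+q[2])
    Rt=Rb*R.from_euler('z',S4*q[3])*R.from_euler('y',q[4])*R.from_euler('z',S6*q[5])
    w=np.array([0,0,h])+R1.apply([a,0,0])+Ra.apply([0,0,L2])+Rb.apply([e,0,L3])
    return w+Rt.apply([0,0,L]),Rt
S4,S6=1,1
E
python3 - <<'E'
import kin
from kin import *
np.set_printoptions(precision=4,suppress=True)
for kin.S4 in(1,-1):
  for kin.S6 in(1,-1):
    Rs=[kin.fk(q,[0]*6)[1].inv()*rot(e) for q,_,e in D]
    print(kin.S4,kin.S6,[r.as_rotvec() for r in Rs])
kin.S4=1
best=None
for s4 in(1,-1):
  kin.S4=s4
  r=least_squares(lambda p:np.r_[np.concatenate([kin.fk(q,p)[0]-np.array(x) for q,x,_ in D]),1e-4*(p-np.array([.3,0,.4,.4,.2,0]))],[.3,0,.4,.4,.2,0])
  print(s4,r.x,r.cost,r.fun[:6])
E
```

```text
1 1 [array([ 0.    , -0.    ,  1.5708]), array([-0.    , -0.    ,  1.5708])]
1 -1 [array([ 0.    , -0.    ,  1.1582]), array([-0.   , -0.   ,  2.782])]
-1 1 [array([ 0.    , -0.    ,  1.5708]), array([ 0.194 , -1.0672,  1.7223])]
-1 -1 [array([ 0.    , -0.    ,  1.1582]), array([ 0.9934, -0.9934,  2.7606])]
1 [-0.6419 -0.4058  0.5832  0.7648  0.0591 -0.5365] 0.006937353365956721 [ 0.1011 -0.0604  0.      0.     -0.     -0.    ]
-1 [-1.0886 -0.592   0.7062  0.8798 -0.0591 -0.7746] 0.0069373620837759825 [ 0.1011 -0.0604  0.      0.      0.     -0.    ]
```

Call:
servo_tool(
  steps=[
    {"dx":0.1,"dy":-0.3,"dz":0,"wx":0,"wy":0,"wz":0},
    {"dx":0.2,"dy":-0.6,"dz":0,"wx":0,"wy":0,"wz":0},
    {"dx":0.3,"dy":-0.9,"dz":0,"wx":0,"wy":0,"wz":0},
    {"dx":0.4,"dy":-1,"dz":0,"wx":0,"wy":0,"wz":0},
    {"dx":0.5,"dy":-1,"dz":0,"wx":0,"wy":0,"wz":0},
  ],
)

```text
time_s: 1.82
eef_pos: [0.3974, 0.1418, 0.3612]
eef_rot: [0.212, 0.67, 0.678, -0.215]
wrist_force: [-0.4, 0.4, -0.1]
opening: 1.003
grasp_force: 0.0
```

Run:
```python
from h import *
o=ctrl.get_obs(); print(o['time_s'],[list(o[k]) for k in('q','eef_pos','eef_rot')])
```

```text
1.8167 [[np.float64(0.45410264201574435), np.float64(-0.011266179329935204), np.float64(1.6683276962303597), np.float64(-0.5529450113556085), np.float64(1.7541416330032327), np.float64(0.41488703900373936)], [np.float64(0.3974307174659743), np.float64(0.1418315920079882), np.float64(0.36123380951350603)], [np.float64(0.21158404212229426), np.float64(0.6702833967261475), np.float64(0.6779893287343655), np.float64(-0.21513444939101137)]]
```

Call:
servo_tool(
  steps=[
    {"dx":0.1,"dy":-0.3,"dz":0,"wx":0.0,"wy":0,"wz":0},
    {"dx":0.2,"dy":-0.6,"dz":0,"wx":-0.039,"wy":0,"wz":0},
    {"dx":0.3,"dy":-0.9,"dz":0,"wx":-0.078,"wy":0,"wz":0},
    {"dx":0.4,"dy":-1,"dz":0,"wx":-0.117,"wy":0,"wz":0},
    {"dx":0.5,"dy":-1,"dz":0,"wx":-0.13,"wy":0,"wz":0},
  ],
)

```text
time_s: 2.23
eef_pos: [0.447, 0.043, 0.3592]
eef_rot: [0.344, 0.611, 0.621, -0.351]
wrist_force: [0.1, -0.3, -1.1]
opening: 0.999
grasp_force: 0.0
```

Run:
```python
from h import *
o=ctrl.get_obs(); print(o['time_s'],[list(o[k]) for k in('q','eef_pos','eef_rot')])
```

```text
2.2333 [[np.float64(0.3979430348297762), np.float64(0.14598862209928828), np.float64(1.7018920683766783), np.float64(-0.9298165927800451), np.float64(1.7516609698125127), np.float64(0.4318985662802933)], [np.float64(0.4470254775174591), np.float64(0.042956880763818), np.float64(0.3592186479639719)], [np.float64(0.343981704263832), np.float64(0.6109359886884077), np.float64(0.6205232247452438), np.float64(-0.35126162957093804)]]
```

```bash
cat >> kin.py <<'E'
D+=[([0.45410264201574435,-0.011266179329935204,1.6683276962303597,-0.5529450113556085,1.7541416330032327,0.41488703900373936],[0.3974307174659743,0.1418315920079882,0.36123380951350603],[0.21158404212229426,0.6702833967261475,0.6779893287343655,-0.21513444939101137]),
([0.3979430348297762,0.14598862209928828,1.7018920683766783,-0.9298165927800451,1.7516609698125127,0.4318985662802933],[0.4470254775174591,0.042956880763818,0.3592186479639719],[0.343981704263832,0.6109359886884077,0.6205232247452438,-0.35126162957093804])]
C=R.from_euler('z',np.pi/2)
def fk(q,p):
    h,a,b,L2,L3,e,c,g,L=p
    R1=R.from_euler('z',q[0]); Ra=R1*R.from_euler('y',q[1]); Rb=R1*R.from_euler('y',q[1]+q[2])
    R4=Rb*R.from_euler('z',q[3]); R5=R4*R.from_euler('y',q[4]); Rt=R5*R.from_euler('z',q[5])
    w=np.array([0,0,h])+R1.apply([a,b,0])+Ra.apply([0,0,L2])+Rb.apply([e,0,L3])+R4.apply([0,c,0])+R5.apply([g,0,L])
    return w,Rt*C
p0=np.array([.3,0,0,.4,.4,0,0,0,.2])
def fit():
    return least_squares(lambda p:np.r_[np.concatenate([fk(q,p)[0]-np.array(x) for q,x,_ in D]),1e-3*(p-p0)],p0)
E
python3 - <<'E'
from kin import *
np.set_printoptions(precision=4,suppress=True)
r=fit();print(r.x,r.fun[:12])
E
```

```text
[0.3134 0.     0.1178 0.4382 0.5145 0.0855 0.     0.     0.3189] [-0. -0.  0.  0.  0.  0. -0. -0. -0.  0.  0.  0.]
```

```bash
cat >> kin.py <<'E'
P=fit().x
lo=np.array([-2.99,-.89,.3,-1.14,0,-3.12]);hi=np.array([2.99,2.07,2.58,4.28,2.63,3.12])
def ik(x,Rt,seed,m=.06):
    r=least_squares(lambda q:np.r_[fk(q,P)[0]-x,.3*(fk(q,P)[1].inv()*Rt).as_rotvec()],np.clip(seed,lo+m+1e-3,hi-m-1e-3),bounds=(lo+m,hi-m),max_nfev=60)
    return r.x,np.abs(r.fun).max()
def toolR(az,a,s=1): # tool z at azimuth az, a below horizontal; closing axis horizontal
    z=np.array([np.cos(az)*np.cos(a),np.sin(az)*np.cos(a),-np.sin(a)]); y=s*np.array([np.sin(az),-np.cos(az),0]); x=np.cross(y,z)
    return R.from_matrix(np.c_[x,y,z])
E
python3 - <<'E'
from kin import *
np.set_printoptions(precision=2,suppress=True)
g=np.array([.55,-.307,.09])
seeds=[D[3][0],[-.3,.8,1.6,-.9,1.5,.4],[-.3,.8,1.6,1,1.5,0],[-.6,.5,1.8,2,1.5,1],[-.6,.5,1.8,3.1,1.2,-1]]
for a in(0,15,25,32):
  for az in range(-180,180,20):
    for s in(1,-1):
      Rt=toolR(np.radians(az),np.radians(a),s); x=g+Rt.apply([0,0,.019])
      sol=[]
      for sd in seeds:
        q,e=ik(x,Rt,sd)
        if e<1e-3 and not any(np.abs(q-k).max()<.1 for k in sol): sol.append(q); print(a,az,s,q,'wrist z %.2f'%(x-Rt.apply([0,0,.32]))[2])
E
```

```text
0 -180 1 [-0.48  1.51  0.39 -1.01  2.57 -2.5 ] wrist z 0.09
0 -180 -1 [-0.48  1.51  0.39 -1.01  2.57  0.64] wrist z 0.09
0 -60 1 [-0.41  0.83  2.03  3.79  1.34 -1.74] wrist z 0.09
0 -60 -1 [-0.41  0.83  2.03  3.79  1.34  1.4 ] wrist z 0.09
0 -40 1 [-0.7   0.82  2.16  3.14  1.41 -1.57] wrist z 0.09
0 -40 -1 [-0.7   0.82  2.16  3.14  1.41  1.57] wrist z 0.09
0 -20 1 [-1.01  0.82  2.16  2.48  1.45 -1.48] wrist z 0.09
0 -20 -1 [-1.01  0.82  2.16  2.48  1.45  1.67] wrist z 0.09
0 0 1 [-1.19  0.83  2.04  1.94  1.47 -1.32] wrist z 0.09
0 0 -1 [-1.19  0.83  2.04  1.94  1.47  1.82] wrist z 0.09
0 20 1 [-1.23  0.88  1.83  1.56  1.58 -1.14] wrist z 0.09
0 20 -1 [-1.23  0.88  1.83  1.56  1.58  2.  ] wrist z 0.09
0 40 1 [-1.2   0.97  1.57  1.3   1.75 -0.99] wrist z 0.09
0 40 -1 [-1.2   0.97  1.57  1.3   1.75  2.15] wrist z 0.09
0 60 1 [-1.13  1.08  1.29  1.11  1.98 -0.9 ] wrist z 0.09
0 60 -1 [-1.13  1.08  1.29  1.11  1.98  2.24] wrist z 0.09
0 80 1 [-1.03  1.22  0.99  0.97  2.22 -0.85] wrist z 0.09
0 80 -1 [-1.03  1.22  0.99  0.97  2.22  2.29] wrist z 0.09
0 100 1 [-0.92  1.36  0.7   0.83  2.48 
[... 4931 characters left out ...]
 1.44  0.81  1.6  -0.82] wrist z 0.25
32 60 -1 [-1.07  0.77  1.44  0.81  1.6   2.32] wrist z 0.25
32 80 1 [-0.99  0.9   1.2   0.65  1.84 -0.91] wrist z 0.25
32 80 -1 [-0.99  0.9   1.2   0.65  1.84  2.23] wrist z 0.25
32 100 1 [-0.9   1.02  0.98  0.47  2.04 -1.06] wrist z 0.25
32 100 -1 [-0.9   1.02  0.98  0.47  2.04  2.08] wrist z 0.25
32 120 1 [-0.8   1.12  0.79  0.26  2.21 -1.28] wrist z 0.25
32 120 -1 [-0.8   1.12  0.79  0.26  2.21  1.86] wrist z 0.25
32 140 1 [-0.7   1.18  0.68  0.    2.29 -1.57] wrist z 0.25
32 140 -1 [-0.7   1.18  0.68  0.    2.29  1.57] wrist z 0.25
32 160 1 [-0.6   1.18  0.68 -0.27  2.26 -1.88] wrist z 0.25
32 160 -1 [-0.6   1.18  0.68 -0.27  2.26  1.26] wrist z 0.25
```

```bash
cat > plan.py <<'E'
from kin import *
def chain(c_rest,q,a0=27,verbose=True):
    r=np.radians; fl=np.array([.55,-.307,.096]); out=[]
    az0=-120.; cf=-86.
    K=[]
    d=np.array([np.cos(r(az0)),np.sin(r(az0)),0])
    K.append(('pre',fl-.12*d,az0,a0)); K.append(('grasp',fl,az0,a0)); K.append(('lift',fl+[0,0,.12],az0,a0))
    m=np.array([.5,-.1,.30])
    for i in range(1,4): K.append((f'pitch{i}',fl+[0,0,.12]+(m-fl-[0,0,.12])*i/3,az0,a0+30*i))
    for i in range(1,5): K.append((f'yaw{i}',m+(np.array([.59,.025,.25])-m)*i/4,az0+(c_rest-az0)*i/4,a0+90))
    K.append(('rest',np.array([.593,.025,.0925]),c_rest,a0+90))
    for i in range(1,5): K.append((f'fin{i}',np.array([.593,.025,.25])+(np.array([.556,.2,.2])-[.593,.025,.25])*i/4,c_rest+(cf-c_rest)*i/4,a0+90))
    for n,g,az,a in K:
        Rt=toolR(r(az),r(a),-1); x=g+Rt.apply([0,0,.019]); q,e=ik(x,Rt,q,.03)
        print(n,np.round(x,3),np.round(q,2),'%.4f'%e)
E
python3 - <<'E'
from plan import *
for c in(-6.9,-186.9): print(c); chain(c,np.array(D[3][0]))
E
```

```text
-6.9
pre [ 0.602 -0.218  0.087] [-0.12  0.91  1.22 -0.96  1.62  0.68] 0.0000
grasp [ 0.542 -0.322  0.087] [-0.28  0.82  1.4  -1.06  1.46  0.68] 0.0000
lift [ 0.542 -0.322  0.207] [-0.28  0.64  1.41 -1.05  1.55  0.53] 0.0000
pitch1 [ 0.528 -0.247  0.228] [-0.35  0.33  1.53 -0.57  1.42  0.31] 0.0000
pitch2 [ 0.516 -0.17   0.253] [-0.51  0.1   1.65 -0.05  1.39  0.03] 0.0000
pitch3 [ 0.504 -0.093  0.283] [-0.71 -0.04  1.81  0.46  1.48 -0.26] 0.0000
yaw1 [ 0.523 -0.06   0.271] [-0.59  0.14  1.65  0.4   1.62 -0.59] 0.0000
yaw2 [ 0.541 -0.03   0.258] [-0.45  0.3   1.48  0.29  1.74 -0.92] 0.0000
yaw3 [ 0.56  -0.001  0.246] [-0.3   0.44  1.33  0.15  1.83 -1.25] 0.0000
yaw4 [0.581 0.026 0.233] [-0.15  0.54  1.21 -0.01  1.87 -1.6 ] 0.0000
rest [0.584 0.026 0.076] [-0.15  0.7   1.29 -0.01  1.62 -1.6 ] 0.0000
fin1 [0.576 0.073 0.221] [-0.16  0.5   1.28  0.14  1.81 -1.26] 0.0000
fin2 [0.569 0.119 0.208] [-0.16  0.43  1.4   0.28  1.68 -0.94] 0.0000
fin3 [0.562 0.164 0.196] [-0.14  0.35  1.55  0.4   1.51 -0.63] 0.0000
fin4 [0.555 0.209 0.183] [-0.1   0.26  1.7   0.48  1.31 -0.32] 0.0000
-186.9
pre [
[... 377 characters left out ...]
4 -0.093  0.283] [-0.71 -0.04  1.81  0.46  1.48 -0.26] 0.0000
yaw1 [ 0.529 -0.063  0.271] [-0.63 -0.11  1.89  0.48  1.29  0.07] 0.0000
yaw2 [ 0.553 -0.034  0.258] [-0.5  -0.14  1.95  0.43  1.09  0.45] 0.0000
yaw3 [ 0.576 -0.005  0.246] [-0.34 -0.13  1.97  0.29  0.91  0.92] 0.0000
yaw4 [0.599 0.024 0.233] [-0.17 -0.06  1.93  0.03  0.8   1.5 ] 0.0000
rest [0.602 0.024 0.076] [-0.17  0.21  2.02  0.05  0.44  1.48] 0.0000
fin1 [0.592 0.071 0.221] [-0.2  -0.05  1.94  0.31  0.85  0.89] 0.0000
fin2 [0.581 0.118 0.208] [-0.21  0.02  1.91  0.47  0.99  0.39] 0.0000
fin3 [0.568 0.164 0.196] [-0.17  0.13  1.82  0.51  1.15 -0.  ] 0.0000
fin4 [0.555 0.209 0.183] [-0.1   0.26  1.7   0.48  1.31 -0.32] 0.0000
```

```bash
cat > go.py <<'E'
from kin import *
from h import *
def delta(g,az,a,s=-1,frm=None,back=.019):
    "g: grasp point target; prints shift and turn in full-scale units from measured (or frm) pose"
    o=ctrl.get_obs(); x0,R0=(o['eef_pos'],rot(o['eef_rot'])) if frm is None else frm
    Rt=toolR(np.radians(az),np.radians(a),s); x=np.array(g)+Rt.apply([0,0,back])
    w=(Rt*R0.inv()).as_rotvec()
    print('shift',np.round((x-x0)/.1,3),'turn',np.round(w/np.pi,4),'deg %.1f'%np.degrees(np.linalg.norm(w)))
    return x,Rt
E
python3 - <<'E'
from go import *
d=np.array([-.5,-.866,0]); fl=np.array([.55,-.307,.096])
f=delta(fl-.13*d+[0,0,.12],-120,27)
f=delta(fl-.13*d,-120,27,frm=f)
f=delta(fl,-120,27,frm=f)
t=load('top'); print('mill',plane(t,351,148,.12),'bowl',plane(t,413,170,.045),'spoon',plane(t,293,171,.01),plane(t,314,133,.01))
E
```

```text
shift [ 1.595 -2.52  -1.518] turn [-0.0236  0.001  -0.1686] deg 30.6
shift [ 0.   0.  -1.2] turn [0. 0. 0.] deg 0.0
shift [-0.65  -1.126  0.   ] turn [0. 0. 0.] deg 0.0
mill [ 0.72893761 -0.20993221  0.12      ] bowl [ 0.68055227 -0.3970292   0.045     ] spoon [ 0.69033374 -0.05447719  0.01      ] [ 0.80431679 -0.11906797  0.01      ]
```

Call:
servo_tool(
  steps=[
    {"dx":0.1,"dy":-0.2,"dz":0,"wx":-0.005,"wy":0,"wz":-0.034},
    {"dx":0.2,"dy":-0.4,"dz":0,"wx":-0.01,"wy":0,"wz":-0.068},
    {"dx":0.35,"dy":-0.6,"dz":0,"wx":-0.014,"wy":0,"wz":-0.101},
    {"dx":0.5,"dy":-0.8,"dz":0,"wx":-0.019,"wy":0.001,"wz":-0.135},
    {"dx":0.6,"dy":-1,"dz":0,"wx":-0.0236,"wy":0.001,"wz":-0.1686},
  ],
)

```text
time_s: 2.65
eef_pos: [0.5087, -0.0563, 0.3604]
eef_rot: [0.261, 0.741, 0.425, -0.45]
wrist_force: [-0.4, 1.5, 0.9]
opening: 1.003
grasp_force: 0.0
```

Call:
servo_tool(
  steps=[
    {"dx":0.2,"dy":-0.2,"dz":-0.2,"wx":0,"wy":0,"wz":0},
    {"dx":0.4,"dy":-0.4,"dz":-0.4,"wx":0,"wy":0,"wz":0},
    {"dx":0.6,"dy":-0.6,"dz":-0.6,"wx":0,"wy":0,"wz":0},
    {"dx":0.8,"dy":-0.8,"dz":-0.8,"wx":0,"wy":0,"wz":0},
    {"dx":1,"dy":-1,"dz":-1,"wx":0,"wy":0,"wz":0},
  ],
)

```text
time_s: 3.07
eef_pos: [0.6086, -0.1567, 0.2593]
eef_rot: [0.261, 0.74, 0.427, -0.449]
wrist_force: [-0.2, 1.3, -0.6]
opening: 1.0
grasp_force: 0.0
```

Call:
servo_tool(
  steps=[
    {"dx":0,"dy":-0.25,"dz":-0.25,"wx":0,"wy":0,"wz":0},
    {"dx":0,"dy":-0.5,"dz":-0.5,"wx":0,"wy":0,"wz":0},
    {"dx":0,"dy":-0.5,"dz":-0.5,"wx":0,"wy":0,"wz":0},
    {"dx":0,"dy":-0.5,"dz":-0.5,"wx":0,"wy":0,"wz":0},
    {"dx":0,"dy":-0.5,"dz":-0.5,"wx":0,"wy":0,"wz":0},
  ],
)

```text
time_s: 3.48
eef_pos: [0.6077, -0.2057, 0.2112]
eef_rot: [0.261, 0.74, 0.427, -0.449]
wrist_force: [0.3, 0.7, 0.9]
opening: 0.999
grasp_force: 0.0
```

Run:
```python
from go import *
w=grab('wrist'); w=w['frame']; t=grab('top')['frame']
cv2.imwrite('pics/z4.png',np.hstack([cv2.resize(w,(500,375)),cv2.resize(t[120:320,260:420],(300,375))])[:,:,::-1])
d=np.array([-.5,-.866,0]); fl=np.array([.55,-.307,.096])
f=delta(fl-.13*d,-120,27); f=delta(fl,-120,27,frm=f)
o=ctrl.get_obs(); print(o['q'])
```

```text
shift [-0.018 -0.04  -1.253] turn [-0.0012  0.003  -0.0007] deg 0.6
shift [-0.65  -1.126  0.   ] turn [0. 0. 0.] deg 0.0
[-0.10346288  0.74621929  1.21642428 -0.96496654  1.72593812  0.5501948 ]
```

View pics/z4.png

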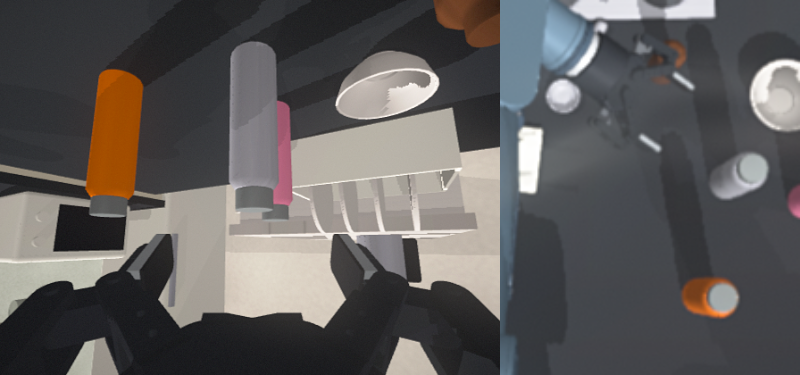

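Run:
```python
from go import *
w=load('wrist')
for z in(0,.09,.18): print(z,proj(w,[.55,-.307,z])*500/560)
o=ctrl.get_obs();R0=rot(o['eef_rot']);x=o['eef_pos']
for s in(.043,-.043): print('finger',proj(w,x+R0.apply([0,s,-.02]))*500/560)
```

```text
0 [251.8215213   57.41583036]
0.09 [252.15230666 129.34440733]
0.18 [252.52572832 210.54415755]
finger [337.7252384 259.7704414]
finger [168.50120778 259.35883076]
```

Call:
servo_tool(
  steps=[
    {"dx":0,"dy":0,"dz":-0.2,"wx":0,"wy":0,"wz":0},
    {"dx":0,"dy":0,"dz":-0.4,"wx":0,"wy":0,"wz":0},
    {"dx":0,"dy":0,"dz":-0.6,"wx":0,"wy":0,"wz":0},
    {"dx":0,"dy":0,"dz":-0.8,"wx":0,"wy":0,"wz":0},
    {"dx":-0.02,"dy":-0.04,"dz":-1,"wx":-0.001,"wy":0.003,"wz":0},
  ],
)

```text
time_s: 4.0
eef_pos: [0.607, -0.2086, 0.1125]
eef_rot: [0.262, 0.738, 0.427, -0.451]
wrist_force: [1.0, 1.0, 0.2]
opening: 1.004
grasp_force: 0.0
```

Call:
servo_tool(
  steps=[
    {"dx":0,"dy":0,"dz":-0.15,"wx":0,"wy":0,"wz":0},
    {"dx":-0.1,"dy":-0.173,"dz":-0.25,"wx":0,"wy":0,"wz":0},
    {"dx":-0.25,"dy":-0.433,"dz":-0.25,"wx":0,"wy":0,"wz":0},
    {"dx":-0.4,"dy":-0.693,"dz":-0.25,"wx":0,"wy":0,"wz":0},
    {"dx":-0.5,"dy":-0.866,"dz":-0.25,"wx":0,"wy":0,"wz":0},
  ],
)

```text
time_s: 4.42
eef_pos: [0.5551, -0.2978, 0.087]
eef_rot: [0.261, 0.738, 0.427, -0.453]
wrist_force: [0.2, -0.3, -0.0]
opening: 0.997
grasp_force: 0.0
```

Run:
```python
from go import *
f=delta([.55,-.307,.096],-120,27); print(ctrl.get_obs()['wrist_force'])
```

```text
shift [-0.136 -0.239  0.003] turn [-0.0001 -0.0005 -0.0004] deg 0.1
[ 0.17100562 -0.30427236 -0.02431986]
```

Call:
servo_tool(
  steps=[
    {"dx":-0.07,"dy":-0.12,"dz":0,"wx":0,"wy":0,"wz":0},
    {"dx":-0.136,"dy":-0.239,"dz":0,"wx":0,"wy":0,"wz":0},
    {"dx":-0.136,"dy":-0.239,"dz":0,"wx":0,"wy":0,"wz":0},
    {"dx":-0.136,"dy":-0.239,"dz":0,"wx":0,"wy":0,"wz":0},
    {"dx":-0.136,"dy":-0.239,"dz":0,"wx":0,"wy":0,"wz":0},
  ],
)

```text
time_s: 4.83
eef_pos: [0.5426, -0.3201, 0.0866]
eef_rot: [0.261, 0.738, 0.427, -0.453]
wrist_force: [0.3, 0.2, 0.0]
opening: 0.997
grasp_force: 0.0
```

Call:
servo_tool(
  steps=[
    {"dx":0,"dy":0,"dz":0,"wx":0,"wy":0,"wz":0},
    {"dx":0,"dy":0,"dz":0,"wx":0,"wy":0,"wz":0},
    {"dx":0,"dy":0,"dz":0,"wx":0,"wy":0,"wz":0},
    {"dx":0,"dy":0,"dz":0,"wx":0,"wy":0,"wz":0},
    {"dx":0,"dy":0,"dz":0,"wx":0,"wy":0,"wz":0},
  ],
  jaw=0,
)

```text
time_s: 5.25
eef_pos: [0.5423, -0.3207, 0.0865]
eef_rot: [0.261, 0.738, 0.427, -0.453]
wrist_force: [2.1, 0.2, 1.9]
opening: 0.597
grasp_force: 62.6
```

Call:
servo_tool(
  steps=[
    {"dx":0,"dy":0,"dz":0,"wx":0,"wy":0,"wz":0},
    {"dx":0,"dy":0,"dz":0,"wx":0,"wy":0,"wz":0},
    {"dx":0,"dy":0,"dz":0,"wx":0,"wy":0,"wz":0},
    {"dx":0,"dy":0,"dz":0,"wx":0,"wy":0,"wz":0},
    {"dx":0,"dy":0,"dz":0,"wx":0,"wy":0,"wz":0},
  ],
)

```text
time_s: 5.67
eef_pos: [0.5419, -0.3209, 0.0865]
eef_rot: [0.261, 0.738, 0.427, -0.453]
wrist_force: [2.5, 0.4, 1.7]
opening: 0.6
grasp_force: 62.7
```

Run:
```python
from go import *
print(ctrl.get_obs())
t=grab('top');s=grab('scene')
```

```text
{'time_s': 5.6667, 'q': array([-0.2809464 ,  0.82263012,  1.40084353, -1.05490673,  1.46553014,
        0.68094369]), 'dq': array([ 0.00111108,  0.00093306, -0.00014828, -0.00173981,  0.00066625,
       -0.00015718]), 'joint_efforts': array([ -0.92677206, -61.19375467, -23.20134223,  -2.78854564,
         3.00459735,  -0.07984728]), 'eef_pos': array([ 0.54188104, -0.32088655,  0.08647608]), 'eef_rot': array([ 0.26070566,  0.73784485,  0.42704031, -0.45304979]), 'wrist_force': array([2.50202514, 0.43299866, 1.67887837]), 'torque': array([ 0.2610872 , -0.42435077,  0.26359046]), 'grasp_force': 62.681258308002725, 'opening': 0.5995531826114057}
```

Call:
servo_tool(
  steps=[
    {"dx":0,"dy":0,"dz":0.1,"wx":0,"wy":0,"wz":0},
    {"dx":0,"dy":0,"dz":0.3,"wx":0,"wy":0,"wz":0},
    {"dx":0,"dy":0,"dz":0.55,"wx":0,"wy":0,"wz":0},
    {"dx":0,"dy":0,"dz":0.8,"wx":0,"wy":0,"wz":0},
    {"dx":0,"dy":0,"dz":1,"wx":0,"wy":0,"wz":0},
  ],
)

```text
time_s: 6.18
eef_pos: [0.541, -0.3207, 0.1875]
eef_rot: [0.26, 0.738, 0.427, -0.453]
wrist_force: [0.7, -0.7, -2.2]
opening: 0.598
grasp_force: 62.5
```

Call:
servo_tool(
  steps=[
    {"dx":0,"dy":0.05,"dz":0.2,"wx":0,"wy":0,"wz":0},
    {"dx":0,"dy":0.2,"dz":0.3,"wx":0.02,"wy":-0.012,"wz":0},
    {"dx":0,"dy":0.4,"dz":0.4,"wx":0.045,"wy":-0.026,"wz":0},
    {"dx":-0.05,"dy":0.6,"dz":0.5,"wx":0.072,"wy":-0.0416,"wz":0},
    {"dx":-0.1,"dy":0.8,"dz":0.6,"wx":0.1,"wy":-0.0577,"wz":0},
  ],
)

```text
time_s: 6.6
eef_pos: [0.531, -0.2391, 0.246]
eef_rot: [0.177, 0.808, 0.468, -0.311]
wrist_force: [-0.8, 0.1, -1.7]
opening: 0.598
grasp_force: 62.5
```

Call:
servo_tool(
  steps=[
    {"dx":0,"dy":0.15,"dz":0,"wx":0.029,"wy":-0.0167,"wz":0},
    {"dx":0,"dy":0.3,"dz":0,"wx":0.058,"wy":-0.0335,"wz":0},
    {"dx":-0.05,"dy":0.45,"dz":0.05,"wx":0.087,"wy":-0.0502,"wz":0},
    {"dx":-0.1,"dy":0.6,"dz":0.1,"wx":0.116,"wy":-0.067,"wz":0},
    {"dx":-0.15,"dy":0.75,"dz":0.15,"wx":0.145,"wy":-0.0837,"wz":0},
  ],
)

```text
time_s: 7.02
eef_pos: [0.5159, -0.1644, 0.2617]
eef_rot: [0.051, 0.861, 0.499, -0.089]
wrist_force: [-0.2, -0.6, -2.9]
opening: 0.604
grasp_force: 62.5
```

Run:
```python
from go import *
o=ctrl.get_obs();print(o['q'],o['grasp_force'],o['opening'],rot(o['eef_rot']).apply([0,0,1]))
delta([.5,-.1,.30],-120,117)
```

```text
[-0.40669175  0.1265412   1.62015254 -0.20662777  1.42369179  0.14666918] 62.53413336351514 0.6043897950717552 [-0.10333838 -0.17645993 -0.97886826]
shift [-0.116  0.719  0.213] turn [ 0.1865 -0.108  -0.0012] deg 38.8
```

Call:
servo_tool(
  steps=[
    {"dx":0,"dy":0.15,"dz":0.05,"wx":0.033,"wy":-0.019,"wz":0},
    {"dx":-0.05,"dy":0.3,"dz":0.1,"wx":0.066,"wy":-0.038,"wz":0},
    {"dx":-0.05,"dy":0.45,"dz":0.15,"wx":0.099,"wy":-0.057,"wz":0},
    {"dx":-0.1,"dy":0.6,"dz":0.2,"wx":0.132,"wy":-0.076,"wz":0},
    {"dx":-0.12,"dy":0.72,"dz":0.21,"wx":0.165,"wy":-0.0953,"wz":0},
  ],
)

```text
time_s: 7.43
eef_pos: [0.5043, -0.0928, 0.2841]
eef_rot: [-0.097, 0.848, 0.492, 0.17]
wrist_force: [-0.9, -0.8, -3.4]
opening: 0.596
grasp_force: 62.7
```

Call:
servo_tool(
  steps=[
    {"dx":0.04,"dy":0.06,"dz":0,"wx":0.02,"wy":-0.012,"wz":0},
    {"dx":0.08,"dy":0.12,"dz":0,"wx":0.02,"wy":-0.012,"wz":0},
    {"dx":0.12,"dy":0.18,"dz":0,"wx":0.02,"wy":-0.012,"wz":0},
    {"dx":0.12,"dy":0.18,"dz":0,"wx":0.02,"wy":-0.012,"wz":0},
    {"dx":0.12,"dy":0.18,"dz":0,"wx":0.02,"wy":-0.012,"wz":0},
  ],
)

```text
time_s: 7.85
eef_pos: [0.5169, -0.075, 0.2825]
eef_rot: [-0.113, 0.842, 0.489, 0.197]
wrist_force: [-0.4, 0.1, -1.9]
opening: 0.601
grasp_force: 62.7
```

Call:
servo_tool(
  steps=[
    {"dx":0.06,"dy":0.06,"dz":0,"wx":0,"wy":0,"wz":0.035},
    {"dx":0.12,"dy":0.12,"dz":0,"wx":0,"wy":0,"wz":0.07},
    {"dx":0.18,"dy":0.18,"dz":0,"wx":0,"wy":0,"wz":0.105},
    {"dx":0.24,"dy":0.24,"dz":0,"wx":0,"wy":0,"wz":0.14},
    {"dx":0.3,"dy":0.3,"dz":0,"wx":0,"wy":0,"wz":0.175},
  ],
)

```text
time_s: 8.27
eef_pos: [0.5473, -0.0453, 0.2824]
eef_rot: [-0.163, 0.676, 0.701, 0.159]
wrist_force: [0.5, -0.5, -2.0]
opening: 0.602
grasp_force: 62.9
```

Call:
servo_tool(
  steps=[
    {"dx":0.06,"dy":0.06,"dz":0,"wx":0,"wy":0,"wz":0.035},
    {"dx":0.12,"dy":0.12,"dz":0,"wx":0,"wy":0,"wz":0.07},
    {"dx":0.18,"dy":0.18,"dz":0,"wx":0,"wy":0,"wz":0.105},
    {"dx":0.24,"dy":0.24,"dz":0,"wx":0,"wy":0,"wz":0.14},
    {"dx":0.3,"dy":0.3,"dz":0,"wx":0,"wy":0,"wz":0.175},
  ],
)

```text
time_s: 8.68
eef_pos: [0.5775, -0.0151, 0.2822]
eef_rot: [-0.2, 0.46, 0.858, 0.108]
wrist_force: [-0.1, 0.3, -3.0]
opening: 0.602
grasp_force: 62.9
```

Run:
```python
from go import *
o=ctrl.get_obs();print(o['q'],o['grasp_force'],o['opening'],rot(o['eef_rot']).apply([0,0,1]))
c=np.array([np.cos(np.radians(-6.9)),np.sin(np.radians(-6.9)),0])
delta(np.array([.593,.025,.22])+.011*c,-6.9,117)
```

```text
[-0.37751186  0.37327837  1.3314647   0.26492037  1.81361454 -0.94838069] 62.920056347502396 0.6017795873521345 [-0.24412119  0.37020463 -0.89629983]
shift [ 0.179  0.398 -0.791] turn [0.0017 0.0035 0.2753] deg 49.6
```

Call:
servo_tool(
  steps=[
    {"dx":0.02,"dy":0.06,"dz":0,"wx":0,"wy":0,"wz":0.035},
    {"dx":0.04,"dy":0.12,"dz":0,"wx":0,"wy":0,"wz":0.07},
    {"dx":0.06,"dy":0.16,"dz":0,"wx":0,"wy":0,"wz":0.105},
    {"dx":0.08,"dy":0.2,"dz":0,"wx":0,"wy":0,"wz":0.14},
    {"dx":0.1,"dy":0.25,"dz":0,"wx":0,"wy":0,"wz":0.175},
  ],
)

```text
time_s: 9.1
eef_pos: [0.5874, 0.01, 0.2821]
eef_rot: [-0.222, 0.21, 0.951, 0.05]
wrist_force: [-0.2, 0.2, -1.6]
opening: 0.599
grasp_force: 62.9
```

Call:
servo_tool(
  steps=[
    {"dx":0.02,"dy":0.04,"dz":-0.05,"wx":0,"wy":0,"wz":0.035},
    {"dx":0.04,"dy":0.08,"dz":-0.15,"wx":0,"wy":0,"wz":0.07},
    {"dx":0.06,"dy":0.12,"dz":-0.25,"wx":0.002,"wy":0.003,"wz":0.1},
    {"dx":0.08,"dy":0.15,"dz":-0.35,"wx":0.002,"wy":0.003,"wz":0.1},
    {"dx":0.08,"dy":0.15,"dz":-0.35,"wx":0.002,"wy":0.003,"wz":0.1},
  ],
)

```text
time_s: 9.52
eef_pos: [0.5943, 0.0262, 0.2444]
eef_rot: [-0.234, 0.062, 0.97, 0.017]
wrist_force: [-0.2, -1.1, -3.4]
opening: 0.602
grasp_force: 62.9
```

Run:
```python
from go import *
c=np.array([np.cos(np.radians(-6.9)),np.sin(np.radians(-6.9)),0])
delta(np.array([.593,.025,.0935])+.011*c,-6.9,117)
s=grab('scene');t=grab('top');w=grab('wrist')
o=np.hstack([cv2.resize(s['frame'][140:290,180:380],(400,300)),cv2.resize(t['frame'][130:250,190:350],(400,300))])
cv2.imwrite('pics/z5.png',np.vstack([o,np.hstack([cv2.resize(w['frame'],(400,300)),np.zeros((300,400,3),np.uint8)])])[:,:,::-1])
ob=ctrl.get_obs(); x=ob['eef_pos'];R0=rot(ob['eef_rot']); g=x-R0.apply([0,0,.019]); 
for k in(-.096,.084): p=g+k*c; print(k,p,(proj(s,p)-[180,140])*2,(proj(t,p)-[190,130])*2.5+[400,0],proj(w,p)/1.4+[0,300])
```

```text
shift [ 0.011 -0.015 -1.678] turn [-0.0016 -0.0008  0.0024] deg 0.5
-0.096 [0.50805294 0.03421184 0.26445059] [234.69481908  62.41242762] [576.10571294 237.89790983] [199.74191519 369.38963429]
0.084 [0.68674926 0.01258721 0.26445059] [ 97.62400794 147.88710841] [596.44356987  53.85090897] [202.14069736 658.049977  ]
```

View pics/z5.png

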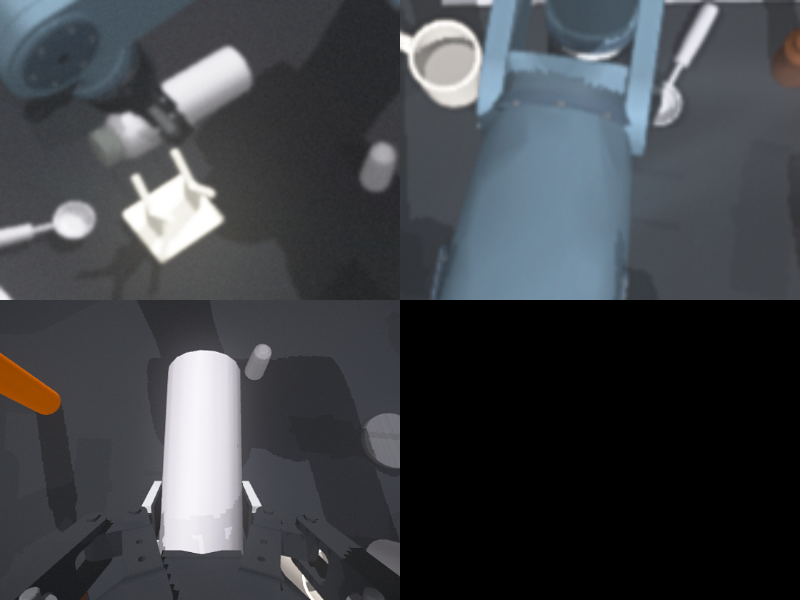

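Seen: flask held level, cap end at scene-crop (100,148) and bottom at (240,62), as predicted (98,148)/(235,62), so there is no slip. I lower it.

Call:
servo_tool(
  steps=[
    {"dx":0,"dy":0,"dz":-0.2,"wx":0,"wy":0,"wz":0},
    {"dx":0.01,"dy":-0.01,"dz":-0.4,"wx":0,"wy":0,"wz":0},
    {"dx":0.01,"dy":-0.015,"dz":-0.6,"wx":-0.0016,"wy":-0.0008,"wz":0.0024},
    {"dx":0.01,"dy":-0.015,"dz":-0.8,"wx":-0.0016,"wy":-0.0008,"wz":0.0024},
    {"dx":0.01,"dy":-0.015,"dz":-1,"wx":-0.0016,"wy":-0.0008,"wz":0.0024},
  ],
)

```text
time_s: 10.08
eef_pos: [0.5963, 0.0216, 0.1477]
eef_rot: [-0.23, 0.06, 0.971, 0.014]
wrist_force: [0.8, -0.2, -1.9]
opening: 0.601
grasp_force: 62.9
```

Call:
servo_tool(
  steps=[
    {"dx":0,"dy":0,"dz":-0.15,"wx":0,"wy":0,"wz":0},
    {"dx":0,"dy":0,"dz":-0.3,"wx":0,"wy":0,"wz":0},
    {"dx":0,"dy":0,"dz":-0.42,"wx":0,"wy":0,"wz":0},
    {"dx":0,"dy":0,"dz":-0.52,"wx":0,"wy":0,"wz":0},
    {"dx":0,"dy":0,"dz":-0.6,"wx":0,"wy":0,"wz":0},
  ],
)

```text
time_s: 10.5
eef_pos: [0.5958, 0.0225, 0.0866]
eef_rot: [-0.231, 0.059, 0.971, 0.014]
wrist_force: [1.1, -0.1, -2.2]
opening: 0.599
grasp_force: 62.9
```

Run:
```python
from go import *
c=np.array([np.cos(np.radians(-6.9)),np.sin(np.radians(-6.9)),0])
delta(np.array([.593,.025,.0925])+.011*c,-6.9,117);print(ctrl.get_obs()['wrist_force'])
```

```text
shift [-0.004  0.022 -0.11 ] turn [-0.      0.001   0.0002] deg 0.2
[ 1.14218855 -0.09717572 -2.21649263]
```

Call:
servo_tool(
  steps=[
    {"dx":0,"dy":0.01,"dz":-0.03,"wx":0,"wy":0,"wz":0},
    {"dx":0,"dy":0.02,"dz":-0.06,"wx":0,"wy":0,"wz":0},
    {"dx":0,"dy":0.02,"dz":-0.08,"wx":0,"wy":0,"wz":0},
    {"dx":0,"dy":0.02,"dz":-0.09,"wx":0,"wy":0,"wz":0},
    {"dx":0,"dy":0.02,"dz":-0.1,"wx":0,"wy":0,"wz":0},
  ],
)

```text
time_s: 10.92
eef_pos: [0.5961, 0.0247, 0.0783]
eef_rot: [-0.231, 0.058, 0.971, 0.014]
wrist_force: [-1.5, 0.6, 4.8]
opening: 0.6
grasp_force: 63.5
```

Call:
servo_tool(
  steps=[
    {"dx":0,"dy":0,"dz":0,"wx":0,"wy":0,"wz":0},
    {"dx":0,"dy":0,"dz":0,"wx":0,"wy":0,"wz":0},
    {"dx":0,"dy":0,"dz":0,"wx":0,"wy":0,"wz":0},
    {"dx":0,"dy":0,"dz":0,"wx":0,"wy":0,"wz":0},
    {"dx":0,"dy":0,"dz":0,"wx":0,"wy":0,"wz":0},
  ],
  jaw=1,
)

```text
time_s: 11.33
eef_pos: [0.5958, 0.0246, 0.0775]
eef_rot: [-0.231, 0.059, 0.971, 0.014]
wrist_force: [-0.5, -0.1, -0.3]
opening: 1.0
grasp_force: 0.0
```

Call:
servo_tool(
  steps=[
    {"dx":0,"dy":0,"dz":0,"wx":0,"wy":0,"wz":0},
    {"dx":0,"dy":0,"dz":0,"wx":0,"wy":0,"wz":0},
    {"dx":0,"dy":0,"dz":0,"wx":0,"wy":0,"wz":0},
    {"dx":0,"dy":0,"dz":0,"wx":0,"wy":0,"wz":0},
    {"dx":0,"dy":0,"dz":0,"wx":0,"wy":0,"wz":0},
  ],
)

```text
time_s: 11.75
eef_pos: [0.5957, 0.0246, 0.0773]
eef_rot: [-0.232, 0.059, 0.971, 0.014]
wrist_force: [-0.5, 0.0, -0.7]
opening: 1.004
grasp_force: 0.0
```

Run:
```python
from go import *
c=np.array([np.cos(np.radians(-6.9)),np.sin(np.radians(-6.9)),0])
s=grab('scene');w=grab('wrist')
cv2.imwrite('pics/z6.png',np.hstack([cv2.resize(s['frame'][170:290,190:350],(400,300)),cv2.resize(w['frame'],(400,300))])[:,:,::-1])
g=np.array([.593,.025,.0925])
for k in(-.082,.098): p=g+k*c; print(k,p,(proj(s,p)-[190,170])*2.5,proj(w,p)/1.4+[400,0])
print(ctrl.get_obs()['wrist_force'])
```

```text
-0.082 [0.5115939  0.03485122 0.0925    ] [257.38483162 110.36362471] [601.68322447  74.03365461]
0.098 [0.69029022 0.01322659 0.0925    ] [107.2805751  209.05203206] [601.64661294 359.23886564]
[-0.00592404 -0.25462715 -0.09557193]
```

View pics/z6.png

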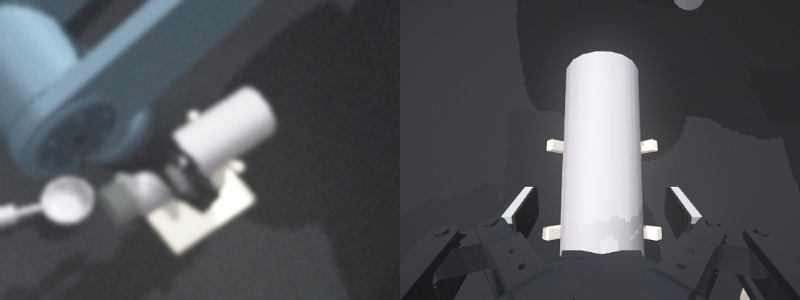

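Call:
servo_tool(
  steps=[
    {"dx":0,"dy":0,"dz":0,"wx":0,"wy":0,"wz":0},
    {"dx":0,"dy":0,"dz":0,"wx":0,"wy":0,"wz":0},
    {"dx":0,"dy":0,"dz":0,"wx":0,"wy":0,"wz":0},
    {"dx":0,"dy":0,"dz":0,"wx":0,"wy":0,"wz":0},
    {"dx":0,"dy":0,"dz":0,"wx":0,"wy":0,"wz":0},
  ],
  jaw=0,
)

```text
time_s: 12.27
eef_pos: [0.5962, 0.0249, 0.0777]
eef_rot: [-0.231, 0.059, 0.971, 0.014]
wrist_force: [1.3, 1.5, 1.9]
opening: 0.599
grasp_force: 63.2
```

Call:
servo_tool(
  steps=[
    {"dx":0,"dy":0,"dz":0,"wx":0,"wy":0,"wz":0},
    {"dx":0,"dy":0,"dz":0,"wx":0,"wy":0,"wz":0},
    {"dx":0,"dy":0,"dz":0,"wx":0,"wy":0,"wz":0},
    {"dx":0,"dy":0,"dz":0.02,"wx":0,"wy":0,"wz":0},
    {"dx":0,"dy":0,"dz":0.06,"wx":0,"wy":0,"wz":0},
  ],
)

```text
time_s: 12.68
eef_pos: [0.5945, 0.0245, 0.0821]
eef_rot: [-0.233, 0.059, 0.971, 0.014]
wrist_force: [-1.3, -0.7, -2.0]
opening: 0.599
grasp_force: 62.7
```

Call:
servo_tool(
  steps=[
    {"dx":0,"dy":0,"dz":0.15,"wx":0,"wy":0,"wz":0},
    {"dx":0,"dy":0,"dz":0.35,"wx":0,"wy":0,"wz":0},
    {"dx":0,"dy":0,"dz":0.55,"wx":0,"wy":0,"wz":0},
    {"dx":0,"dy":0,"dz":0.75,"wx":0,"wy":0,"wz":0},
    {"dx":0,"dy":0,"dz":1,"wx":0,"wy":0,"wz":0},
  ],
)

```text
time_s: 13.1
eef_pos: [0.5948, 0.0245, 0.184]
eef_rot: [-0.233, 0.059, 0.971, 0.014]
wrist_force: [0.4, 0.0, -2.0]
opening: 0.596
grasp_force: 62.9
```

Call:
servo_tool(
  steps=[
    {"dx":0,"dy":0,"dz":0.1,"wx":0,"wy":0,"wz":-0.03},
    {"dx":0,"dy":0,"dz":0.2,"wx":0,"wy":0,"wz":-0.065},
    {"dx":0,"dy":0,"dz":0.3,"wx":0,"wy":0,"wz":-0.1},
    {"dx":0,"dy":0,"dz":0.3,"wx":0,"wy":0,"wz":-0.135},
    {"dx":0,"dy":0,"dz":0.3,"wx":0,"wy":0,"wz":-0.17},
  ],
)

```text
time_s: 13.52
eef_pos: [0.596, 0.0241, 0.215]
eef_rot: [-0.219, 0.315, 0.92, 0.075]
wrist_force: [0.4, 0.1, -2.4]
opening: 0.6
grasp_force: 62.9
```

Call:
servo_tool(
  steps=[
    {"dx":0,"dy":0,"dz":0,"wx":0,"wy":0,"wz":-0.035},
    {"dx":0,"dy":0,"dz":0,"wx":0,"wy":0,"wz":-0.07},
    {"dx":0,"dy":0,"dz":0,"wx":0,"wy":0,"wz":-0.105},
    {"dx":0,"dy":0,"dz":0,"wx":0,"wy":0,"wz":-0.14},
    {"dx":0,"dy":0,"dz":0,"wx":0,"wy":0,"wz":-0.175},
  ],
)

```text
time_s: 13.93
eef_pos: [0.5953, 0.0241, 0.214]
eef_rot: [-0.191, 0.553, 0.8, 0.132]
wrist_force: [-0.1, 0.1, -2.4]
opening: 0.601
grasp_force: 62.9
```

Run:
```python
from go import *
import pickle
w=grab('wrist');pickle.dump(w,open('wA.pkl','wb'))
f=w['frame']; L=proj(w,[.545,.397,.195]); print(L)
x0=int(np.clip(L[0]-100,0,360));y0=int(np.clip(L[1]-90,0,270))
cv2.imwrite('pics/z7.png',np.hstack([cv2.resize(f,(400,300)),cv2.resize(f[y0:y0+150,x0:x0+200],(400,300),interpolation=cv2.INTER_CUBIC)])[:,:,::-1]); print(x0,y0)
o=ctrl.get_obs();print(o['eef_pos'],o['q'],rot(o['eef_rot']).apply([0,0,1]))
```

```text
[ 386.85626547 -189.95174022]
286 0
[0.59470866 0.02372914 0.21395563] [-0.35152454  0.39898188  1.43966377  0.35007872  1.61761776 -0.74504614] [-0.15755656  0.42269557 -0.89247094]
```

View pics/z7.png

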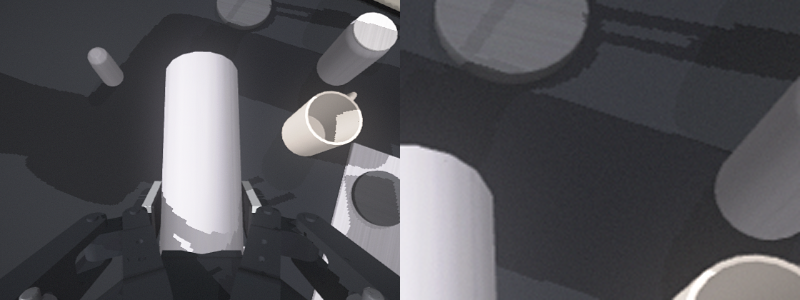

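Call:
servo_tool(
  steps=[
    {"dx":0,"dy":0,"dz":0.1,"wx":-0.036,"wy":-0.0135,"wz":0},
    {"dx":0,"dy":0,"dz":0.2,"wx":-0.072,"wy":-0.027,"wz":0},
    {"dx":0,"dy":0,"dz":0.2,"wx":-0.108,"wy":-0.0405,"wz":0},
    {"dx":0,"dy":0,"dz":0.2,"wx":-0.144,"wy":-0.054,"wz":0},
    {"dx":0,"dy":0,"dz":0.2,"wx":-0.183,"wy":-0.068,"wz":0},
  ],
)

```text
time_s: 14.4
eef_pos: [0.5962, 0.0242, 0.2359]
eef_rot: [0.06, 0.565, 0.822, -0.043]
wrist_force: [0.4, -0.1, -3.9]
opening: 0.601
grasp_force: 63.2
```

Run:
```python
from go import *
w=grab('wrist')
f=w['frame']; L=proj(w,[.545,.397,.195]); print(L)
x0=int(np.clip(L[0]-60,0,440));y0=int(np.clip(L[1]-60,0,330))
cv2.imwrite('pics/z8.png',np.hstack([cv2.resize(f,(400,300)),cv2.resize(f[y0:y0+90,x0:x0+120],(400,300),interpolation=cv2.INTER_CUBIC)])[:,:,::-1]); print(x0,y0)
```

```text
[  907.16405081 -2104.55152675]
440 0
```

View pics/z8.png

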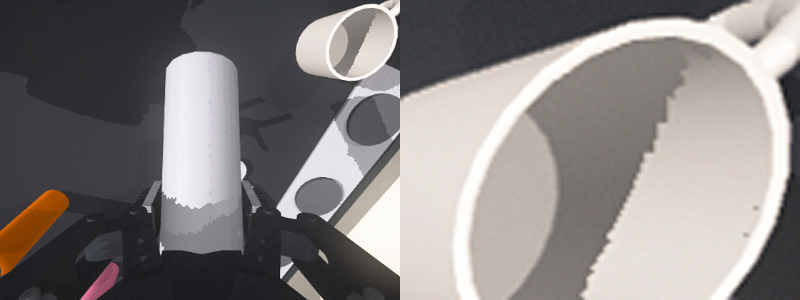

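I went the wrong way for the lens view, and my picture budget is spent. From here I measure numerically on the stored initial pictures.

```bash
cat > phone.py <<'E'
from go import *
np.set_printoptions(precision=4,suppress=True)
t=load('top');s=load('scene')
t['frame']=cv2.imread('pics/top0.png')[:,:,::-1]; s['frame']=cv2.imread('pics/scene0.png')[:,:,::-1]
def quad(c,x,y,w,h,th,k=6):
    f=cv2.resize(np.ascontiguousarray(c['frame'][y:y+h,x:x+w]),None,fx=k,fy=k,interpolation=cv2.INTER_CUBIC).astype(int)
    m=((f[:,:,0]-f[:,:,2]>4)&(f.min(2)>th)).astype(np.uint8)   # warm white
    m=cv2.morphologyEx(m,cv2.MORPH_CLOSE,np.ones((5,5),np.uint8))
    cs=max(cv2.findContours(m,0,2)[0],key=cv2.contourArea); hull=cv2.convexHull(cs)
    ap=cv2.approxPolyDP(hull,8,True)[:,0]
    return (ap+.5)/k-.5+[x,y], cv2.contourArea(cs)/k/k
for th in(100,120): print(th,'top',*quad(t,100,190,40,50,th)); print('scene',*quad(s,385,275,60,70,th))
# lens blob: dark inside the phone
g=cv2.cvtColor(np.ascontiguousarray(t['frame']),cv2.COLOR_RGB2GRAY)[205:226,110:128]; print(g)
E
python3 phone.py
```

```text
100 top [[109.4167 200.0833]
 [113.0833 200.0833]
 [129.4167 208.25  ]
 [131.0833 233.4167]
 [110.75   228.75  ]] 579.7083333333334
scene [[430.9167 290.0833]
 [432.75   292.5833]
 [404.4167 331.0833]
 [401.25   331.75  ]
 [400.0833 327.9167]
 [427.0833 290.4167]] 289.44444444444446
120 top [[109.4167 200.0833]
 [129.4167 208.25  ]
 [131.0833 233.4167]
 [110.75   228.75  ]] 578.5277777777777
scene [[431.0833 290.4167]
 [432.25   293.5833]
 [404.4167 331.0833]
 [401.25   331.75  ]
 [400.0833 327.9167]
 [427.5833 290.4167]] 277.22222222222223
[[233 240 226 169 153 156 157 157 157 158 157 156 152 143 127 108  90  72]
 [232 240 228 173 151 156 158 158 157 157 157 158 159 159 157 153 136 113]
 [230 240 229 171 142 149 156 158 158 157 157 157 159 162 164 163 160 153]
 [229 239 229 168 112 116 135 143 150 156 158 158 161 162 162 162 164 163]
 [228 239 230 170  93  59  70  88 116 142 156 158 162 162 162 161 161 162]
 [233 240 232 175 100  43  32  49  70 113 151 160 162 162 163 161 160 161]
 [229 240 233 181 106  46  50  77  81 107 150 160 162 163 162 162 161 161]
 [198 233 235 187 107  52  7
[... 322 characters left out ...]
164 164 163 163 161 159]
 [172 207 222 203 139  65  75 137 159 141 156 165 165 163 163 163 161 158]
 [188 208 223 206 150  69  59 118 143 132 152 165 164 164 164 163 161 156]
 [199 218 227 211 156  73  41  80 101 104 138 163 166 164 164 164 162 159]
 [210 231 235 217 157  77  35  41  50  73 131 163 166 164 164 164 163 162]
 [201 233 237 220 160 103  72  53  42  69 130 163 166 166 164 163 162 161]
 [191 231 237 222 168 142 128 109  95  98 138 163 166 164 164 164 159 160]
 [173 229 237 222 170 155 158 157 154 143 154 162 165 164 163 162 158 157]
 [147 226 237 220 170 156 163 163 164 162 160 159 164 163 161 161 156 157]
 [131 223 237 222 172 156 162 160 162 166 163 159 162 165 163 158 155 157]]
```

```bash
cat > pf.py <<'E'
from go import *
np.set_printoptions(precision=4,suppress=True)
t=load('top');s=load('scene')
O=[(t,-.037,0,.025,113.7,229.0),(t,.037,0,.025,112.9,200.2),(t,.037,0,-.125,129.6,208),(t,-.037,0,-.125,131.2,233.5),
(t,.037,.009,.025,109.4,200),(t,-.037,.009,.025,110.7,228.8),(t,0,0,0,117.7,215.6),
(s,-.037,0,.025,427.3,290.3),(s,-.037,.009,.025,431.8,291.5),(s,.037,0,-.125,400.6,330),(s,.037,.009,-.125,404.4,331.2)]
def res(p,full=False):
    n=np.array([-np.sin(p[3]),np.cos(p[3]),0]); e=np.array([n[1],-n[0],0])
    return np.concatenate([proj(c,p[:3]+a*e+b*n+[0,0,z])-[u,v] for c,a,b,z,u,v in O])
r=least_squares(res,[.545,.397,.195,0],loss='soft_l1'); print(r.x,np.degrees(r.x[3])); print(res(r.x).reshape(-1,2))
J=np.linalg.inv(r.jac.T@r.jac); print('sd',np.sqrt(np.diag(J)))
E
python3 pf.py
```

```text
[0.543  0.3971 0.2054 0.0932] 5.342451769128692
[[ 0.7564  0.3597]
 [-0.4386 -0.5287]
 [ 1.2313 -0.5449]
 [ 1.5285  0.3796]
 [-0.5641  0.062 ]
 [ 0.1032  0.9543]
 [-0.879  -0.0088]
 [ 2.59   -2.1054]
 [ 2.1477 -0.4872]
 [-8.3766 10.2833]
 [-8.6131 11.7908]]
sd [0.0011 0.0015 0.0037 0.0353]
```

```bash
sed -i 's/(s,.037,0,-.125,400.6,330),(s,.037,.009,-.125,404.4,331.2)/(s,.037,.0045,-.125,395.5,341.8)/' pf.py; python3 pf.py
python3 - <<'E'
from go import *
L=np.array([.543,.3985,.2]);yaw=.08
n=np.array([-np.sin(yaw),np.cos(yaw),0]); d=-n; az=np.degrees(np.arctan2(d[1],d[0]))
g=L+d*(.1+.095); print('az',az,g); f=delta(g,az,117)
from plan import *
q,e=ik(f[0],f[1],ctrl.get_obs()['q'],.03); print(q,e)
E
```

```text
[0.5439 0.3977 0.2019 0.1079] 6.17944221438408
[[ 1.2002  0.1147]
 [-0.4262 -0.6332]
 [ 1.1936 -0.6585]
 [ 1.8739  0.1498]
 [-0.5369  0.0085]
 [ 0.5619  0.7611]
 [-0.6662 -0.1829]
 [ 1.8528 -1.0612]
 [ 1.4313  0.5042]
 [-1.6318  0.9485]]
sd [0.001  0.0012 0.0031 0.0339]
az -85.41633763895342 [0.55858337 0.20412367 0.2       ]
shift [-0.368  1.852 -0.519] turn [ 0.1944  0.0429 -0.0899] deg 39.3
[-0.08728675  0.26457046  1.68378575  0.48178913  1.30963375 -0.32150009] 1.3124501485606287e-13
```

Call:
servo_tool(
  steps=[
    {"dx":0,"dy":0.1,"dz":0,"wx":0.035,"wy":0.0075,"wz":-0.014},
    {"dx":-0.05,"dy":0.25,"dz":0,"wx":0.07,"wy":0.015,"wz":-0.028},
    {"dx":-0.1,"dy":0.4,"dz":-0.05,"wx":0.105,"wy":0.0225,"wz":-0.042},
    {"dx":-0.15,"dy":0.55,"dz":-0.1,"wx":0.14,"wy":0.03,"wz":-0.056},
    {"dx":-0.18,"dy":0.7,"dz":-0.2,"wx":0.17,"wy":0.0375,"wz":-0.07},
  ],
)

```text
time_s: 14.87
eef_pos: [0.5784, 0.0947, 0.2156]
eef_rot: [-0.148, 0.642, 0.739, 0.14]
wrist_force: [0.0, 0.2, -3.3]
opening: 0.596
grasp_force: 63.3
```

```bash
cat > fin.py <<'E'
from go import *
L=np.array([.544,.398,.202]);d=np.array([np.sin(.1),-np.cos(.1),0])
delta(L+d*.195,np.degrees(np.arctan2(d[1],d[0])),117)
print(ctrl.get_obs()['grasp_force'])
E
python3 fin.py
```

```text
shift [-0.158  1.178 -0.306] turn [ 0.0187  0.0075 -0.0118] deg 4.2
63.30339644104242
```

Call:
servo_tool(
  steps=[
    {"dx":-0.03,"dy":0.2,"dz":-0.06,"wx":0.004,"wy":0.0015,"wz":-0.0024},
    {"dx":-0.06,"dy":0.4,"dz":-0.12,"wx":0.0075,"wy":0.003,"wz":-0.0047},
    {"dx":-0.09,"dy":0.6,"dz":-0.18,"wx":0.0112,"wy":0.0045,"wz":-0.007},
    {"dx":-0.12,"dy":0.8,"dz":-0.24,"wx":0.015,"wy":0.006,"wz":-0.0094},
    {"dx":-0.15,"dy":1,"dz":-0.3,"wx":0.0187,"wy":0.0075,"wz":-0.0118},
  ],
)

```text
time_s: 15.28
eef_pos: [0.5623, 0.1952, 0.1835]
eef_rot: [-0.173, 0.652, 0.722, 0.154]
wrist_force: [0.2, 0.2, -2.9]
opening: 0.599
grasp_force: 63.3
```

Call:
servo_tool(
  steps=[
    {"dx":0,"dy":0.07,"dz":0,"wx":0,"wy":0,"wz":0},
    {"dx":0,"dy":0.12,"dz":0,"wx":0,"wy":0,"wz":0},
    {"dx":0,"dy":0.17,"dz":0,"wx":0,"wy":0,"wz":0},
    {"dx":0,"dy":0.18,"dz":0,"wx":0,"wy":0,"wz":0},
    {"dx":0,"dy":0.18,"dz":0,"wx":0,"wy":0,"wz":0},
  ],
)

```text
time_s: 15.7
eef_pos: [0.5632, 0.2123, 0.1839]
eef_rot: [-0.172, 0.653, 0.721, 0.154]
wrist_force: [-0.7, 0.6, -2.6]
opening: 0.598
grasp_force: 63.2
```

```bash
python3 fin.py
python3 - <<'E'
from go import *
np.set_printoptions(precision=4,suppress=True)
# check flask & phone numerically in the new pictures: flask bright/steel blob outline in scene & top vs prediction
o=ctrl.get_obs();R0=rot(o['eef_rot']);g=o['eef_pos']-R0.apply([0,0,.019]);d=np.array([np.sin(.1),-np.cos(.1),0])
s=grab('scene','s9.png');t=grab('top','t9.png');w=grab('wrist','w9.png')
s0=cv2.imread('pics/scene0.png')[:,:,::-1];t0=cv2.imread('pics/top0.png')[:,:,::-1]
for n,c,b in(('s',s,s0),('t',t,t0)):
    B=proj(c,g-.095*d);C=proj(c,g+.085*d);print(n,'bottom',B,'cap',C)
    u=(C-B)/np.linalg.norm(C-B);v=np.array([-u[1],u[0]]); G=cv2.cvtColor(np.ascontiguousarray(c['frame']),cv2.COLOR_RGB2GRAY).astype(np.float32)
    D=np.abs(c['frame'].astype(int)-b).sum(2).astype(np.float32)
    for nm,I in(('grey',G),('diff',D)):
      X=[B+u*k for k in range(-16,12,2)]; print(nm,'along',[int(I[int(round(p[1])),int(round(p[0]))]) for p in X])
    m=B+u*12; print('across',[int(G[int(round(q[1])),int(round(q[0]))]) for q in (m+v*k for k in range(-16,17,2))])
E
```

```text
shift [-0.006  0.002  0.012] turn [ 0.0017 -0.0005 -0.    ] deg 0.3
63.2169868145138
s bottom [373.0847 277.966 ] cap [303.2949 228.3896]
grey along [51, 50, 52, 51, 53, 47, 55, 51, 66, 134, 175, 182, 181, 183]
diff along [23, 14, 24, 18, 23, 15, 28, 30, 63, 280, 399, 416, 418, 419]
across [47, 63, 105, 148, 156, 170, 177, 178, 185, 181, 173, 171, 163, 154, 116, 72, 50]
t bottom [156.5335 210.6556] cap [227.4155 202.5285]
grey along [112, 114, 114, 114, 89, 77, 59, 155, 161, 162, 163, 163, 163, 162]
diff along [3, 1, 1, 2, 75, 49, 13, 254, 303, 312, 316, 313, 317, 318]
across [61, 62, 61, 105, 153, 162, 163, 166, 163, 156, 147, 135, 121, 94, 56, 56, 57]
```

Run:
```python
from h import *
print(ctrl.get_obs()['dq']); print(workorder.hand_in())
```

```text
[-0.00069195  0.00205819  0.00377034  0.00188898 -0.00085021  0.00276279]
the job is handed in; nothing more can be done
None
```

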